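# Cap the hub, free the catch and hold the drive jaws open

### The job

The opened disk drive in the grey clamping fixture is to be lifted out by a colleague. Press the orange dust cap fully home on the drive's hub, then flip the red safety catch right over to its stop on the far side of its post, and only then pull the black T-handle lever towards the robot as far as it goes, which opens the jaws. The lever springs back, so finish while holding it fully pulled with the fingers; leave the loose things around the fixture where they are.

Things in the scene. Friction and masses are not known exactly. Their poses are not given: they have to be found in the camera images.
- fixture: Fixed grey base plate, 260 x 340 x 15 mm, turned up to 0.4 rad. Origin at the centre of its underside on the bench; x points away from the robot, y to the left along the 340 mm side, z up; all offsets below are in this frame. Right half: opened disk drive 147 x 101 mm, top at z 53 mm, between two jaws (the outer one, blue strip, opens with the lever). Left half: lever and catch.
- cap_top (a point): Centre of the flat top of the orange cap (36 mm diameter, 18 mm high) on the drive's brass hub, at x 20, y -90 mm; height 86 mm when joint cap is 0, 72 mm when fully home. It moves with the cap.
- cap (a joint): Slide of the cap, straight down, in m: 0 = perched 14 mm high, 0.014 = fully home against its stop. Starts between 0 and 0.004. Held by friction (about 5 N to push); stays where it is left.
- catch_hinge (a point): Hinge of the red safety catch, on its aluminium post, at x 20, y 115, z 125 mm. The hinge axis runs along the fixture's x. The post stands on the +x side of the arm and reaches up to z 137 mm.
- catch_tab (a point): Middle of the red grip tab at the end of the catch arm, 130 mm from the hinge; the tab is 12 mm thick along fixture x, 32 mm long along the arm and 20 mm across. The arm between (10 mm thick, 12 mm across) passes directly in front (robot side) of the lever's stem. It moves with the catch.
- catch (a joint): Turn of the catch, rad: 0 = arm level, pointing to fixture -y, blocking the lever; it swings up (1.57 = straight up) and over to the left, to its stop at 2.5, where the tab is at y 219, z 203 mm. Starts between 0 and 0.2. Stiff hinge: turns with about 1 N at the tab and stays where it is left.
- lever_hinge (a point): Hinge of the lever, at x 10, y 60, z 35 mm; its axis runs along fixture y.
- handle (a point): Middle of the black T-bar at the lever's top: a cylinder of 20 mm diameter, 56 mm long, along fixture y, 130 mm from the lever's hinge, on a 12 mm steel stem. At rest the lever leans 0.25 rad from upright away from the robot (bar at x 42, y 60, z 161 mm). The bar moves with the lever.
- lever (a joint): Turn of the lever towards the robot (fixture -x), rad: 0 = at rest, 0.75 = fully pulled against its stop (leaning 0.50 rad from upright towards the robot, bar at x -52, z 149 mm). A spring draws it back: about 3 N at the bar at the start of the pull, 10.5 N at the end. The closed catch really blocks it.
- screwdriver: Loose screwdriver with blue handle, 160 mm long, lying on the bench; leave alone.
- solvent: Loose amber glass bottle, 50 mm diameter, 120 mm high, upright on the bench; origin under its base; leave alone.
- dish: Loose steel dish, 70 mm diameter, 25 mm high, on the bench; leave alone.
- platter: Loose bare disc with a hole, 95 mm diameter, 5 mm thick, flat on the bench; leave alone.

How it is judged:
By the outcome, as a careful person would: the job done as asked, in the order asked, and still so for the second after the job is handed in, while the arm keeps its last pose, push and grip.
It also fails if it takes over 56 s, if anything falls off the work surface, if the arm or the gripper's body presses on something with over 40 N, if the wrist force passes 120 N, or if a joint passes its speed limit or range.

### The arm

A 6-joint arm with a two-finger parallel gripper is mounted at the origin on the work surface. World frame = base frame: x ahead of the robot, y to its left, z up, the work surface at z = 0. Lengths are in m, angles in rad, forces in N, time in s.
With the tool pointing down it reaches from about 0.275 to 1 m from the base axis. Payload 8.4 kg.
Tool frame: the origin (TCP) lies on the mounting face of the last link; the fingertips stand 173 mm ahead of it and the grasp point (between the pads) lies 155 mm ahead of it; z points along the fingers, y is the line along which they close (so a half turn about z gives the same grasp; the last joint's range is limited). The gripper opens to 85 mm and grips with 20 to 120 N. Pads are 22 mm wide; open, the fingers measure 114 mm over their backs; the gripper's body (76 mm by 85 mm) begins 54 mm behind the grasp point. The pads swing forward as they close: fully open they stand 13 mm farther back than shut.
Start: joints at [-0.002, 0.353, 1.633, -0, 1.155, -0.002], TCP at [0.625, -0, 0.405] pointing down, gripper open.
Joint ranges: [-2.63, 2.63], [-0.92, 2.1], [0.06, 2.66], [-1.3, 4.44], [0, 2.69], [-3.02, 3.02]. Speed limits (rad/s): [2.22, 2.22, 2.79, 3.14, 3.14, 3.14].

### API

Orientations are given as a 3x3 rotation matrix whose columns are the frame's x, y, z axes.
In Python, from rig import state, eyes, robot gives the robot as it stands. The module is installed in compiled form; this text tells all that it offers.
- The arm moves only by the tool apply_moves, never from a script. Its argument "plan" is a list of rows, each a list of 7 numbers: the opening, from -1 (shut) to 1 (fully open), then the shift along the tool's x, y, z scaled (see below), then the turn, a rotation vector about the tool's x, y, z scaled (see below). A call has 1 to 12 rows; each row is the pose to reach, as a shift and turn from the pose commanded when the call began, along the tool's axes at that moment, turning the shorter way round; what a row does not reach only later rows make up. The controller multiplies each number of a shift by 0.2 m and each number of a turn by 360 degrees. A row lasts 1/10 s, in which the tool goes at most 50 mm and 8.59 degrees, less where a joint would pass 70% of its speed; a pose out of reach is approached as far as the arm can. A call with a number of a shift or a turn outside -1 to 1 is refused whole. A call with a gripper value outside its range is refused whole. The fingers move at their own pace and stop on an object; "newtons" is the grip in N (left out, the last holds). Time passes only in rows, so rows that repeat a pose let the fingers close. It gives the time, the measured TCP pose, the force, the opening and the grip force at its end, in the units of the state.
- state(): the state, without advancing time (a new reading comes with each control period).
- eyes.capture(name): name is "scene" or "side" or "wrist"; returns a dict with "image" (420x560x3 uint8, red, green, blue), "intrinsics" (3x3 intrinsics, pixels), "R" (3x3) and "t" (3): a world point X has camera coordinates R X + t. Camera axes: x right, y down, z forward; pixel columns grow to the right and rows downward; lengths in m; the calibration is good to about 2 mm. A picture is of the moment at which its call begins. There is no depth.
- robot.close_job(): hands the job in; it is judged then, once.
Trained networks look in a picture, given as the dict that the camera call returned (one of the last four; its "shot" number tells which), for a name from the list of things; names that differ only in an ending like _2 or _b are one class to them, and where a whole thing is asked for, a point or a joint stands for the part that bears it (a point fixed in the world has none). Each returns a list of dicts, best first, with "score" (0 to 1); they miss things now and then, are a little off and sometimes report something else, mostly with a low value. They report only what shows in the picture. A call takes as long as a camera call.
- eyes.spot_in(picture, thing): "position" ([column, row] in pixels, amid what is visible of it).
- eyes.outline_of(picture, thing): "mask" (420x560 bool, what is visible of it) and "position" ([column, row] in pixels, amid what is visible of it).
- eyes.landmark_of(picture, thing): "position" ([column, row] in pixels: a listed point, or the origin of a listed thing).
The state is a dict: "time_s": time; "qpos": joint angles; "qd": joint speeds; "effort": joint torques, N m; "ee_pos": TCP position; "ee_rot": TCP orientation; "contact_force": force on the tool from outside, world axes, zero at the start; "torque": the same for the moment, N m; "finger_gap": finger opening in m; "grasp_force": force on a finger pad.
Only numpy, scipy, OpenCV 4.12 (cv2) and the standard library are available. Lean on these libraries where they do the work, as an engineer would, in place of code of your own. Each camera call takes 0.05 s, during which the arm holds its last target. There are 200 camera calls.

## Working session

There is one attempt and no reset: what is moved stays moved. The work goes in short steps, Python scripts to look and compute and a tool call to move; the robot and the scene stay as the last step left them, time stands still between calls to the robot, and variables do not carry over. Pictures are saved under pics/ and viewed, at most 10 in all, crops included, and the job is handed in when it is done.

Besides the shell and the picture viewer there is one more tool, called after "Emit:" in YAML: its name, and indented under it one key for each argument. apply_moves: Moves the arm, as the interface text tells. Shifts and turns lie within -1 to 1; 1 stands for 0.2 m of shift or 360 degrees of turn. Its arguments: {"type":"object","properties":{"plan":{"type":"array","items":{"type":"array","items":{"type":"number","minimum":-1,"maximum":1}}},"newtons":{"type":"number"}},"required":["plan"]}

```bash
mkdir -p pics; cat > h.py <<'E'
import numpy as np, cv2
from rig import state, eyes, robot
def ray(p,uv):
    d=np.linalg.inv(p["intrinsics"])@np.array([uv[0],uv[1],1.]);R=np.array(p["R"]);
    o=-R.T@np.array(p["t"]); d=R.T@d; return o,d/np.linalg.norm(d)
def proj(p,X):
    c=np.array(p["R"])@np.asarray(X)+np.array(p["t"]); u=np.array(p["intrinsics"])@c; return u[:2]/u[2]
E
python3 - <<'E'
from h import *
print(state())
for n in ["scene","side"]:
    p=eyes.capture(n); cv2.imwrite(f"pics/{n}0.png",p["image"][...,::-1])
    print(n,np.round(p["t"],3))
    for k in ["fixture","cap_top","catch_hinge","catch_tab","lever_hinge","handle","solvent","dish","platter","screwdriver"]:
        print(k,[(np.round(r["position"]),round(r["score"],2)) for r in eyes.landmark_of(p,k)[:2]])
E
```

```text
{'time_s': 0.0, 'qpos': array([-2.37041051e-03,  3.53661083e-01,  1.63411609e+00,  1.05262443e-05,
        1.15520542e+00, -2.37690255e-03]), 'qd': array([ 2.03571828e-03,  1.49614129e-03,  5.79937541e-04, -5.35387181e-06,
        2.70947682e-03,  4.36275031e-04]), 'effort': array([-2.03471049e-03, -6.05236173e+01, -3.42063046e+01, -2.62302356e-04,
        9.48130677e-03,  3.61521288e-06]), 'ee_pos': array([6.24772913e-01, 2.06635612e-05, 4.03961158e-01]), 'ee_rot': array([[-2.22659749e-06,  9.99999034e-01, -1.38991233e-03],
       [ 1.00000000e+00,  2.24456417e-06,  1.29249245e-05],
       [ 1.29280318e-05, -1.38991231e-03, -9.99999034e-01]]), 'contact_force': array([ 0.52309191, -1.13599731, -0.56841214]), 'torque': array([-0.01932648, -0.00826713,  0.01569595]), 'grasp_force': 0.0, 'finger_gap': 0.08551551819893492}
scene [-0.073 -0.265  1.46 ]
fixture [(array([314., 242.]), 0.77)]
cap_top [(array([289., 238.]), 0.57)]
catch_hinge [(array([363., 212.]), 0.88)]
catch_tab [(array([318., 212.]), 0.49)]
lever_hinge [(array([340., 235.]), 0.88)]
handle [(array([349., 210.]), 0.61)]
solvent [(array([120., 229.]), 0.61)]
dish [(array([458., 245.]), 0.95)]
platter [(array([125., 296.]), 0.84)]
screwdriver [(array([411., 189.]), 0.55)]
side [0.467 0.17  1.224]
fixture [(array([252., 248.]), 0.65)]
cap_top []
catch_hinge [(array([241., 246.]), 0.87), (array([263., 169.]), 0.32)]
catch_tab [(array([244., 214.]), 0.49), (array([236., 226.]), 0.16)]
lever_hinge [(array([247., 255.]), 0.6)]
handle [(array([264., 167.]), 0.47)]
solvent [(array([320., 173.]), 0.82), (array([183., 354.]), 0.18)]
dish [(array([179., 354.]), 0.82), (array([277., 358.]), 0.25)]
platter [(array([265., 168.]), 0.77), (array([276., 358.]), 0.38)]
screwdriver [(array([277., 356.]), 0.74)]
```

View pics/scene0.png

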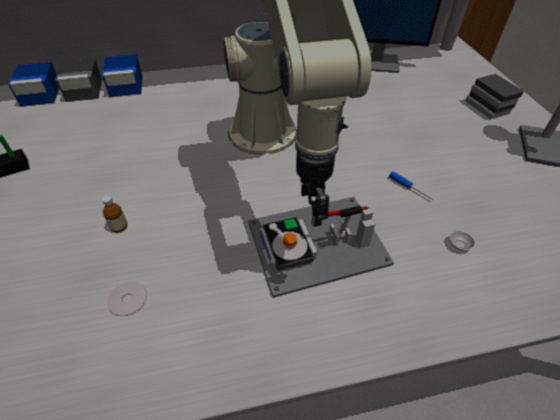

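View pics/side0.png

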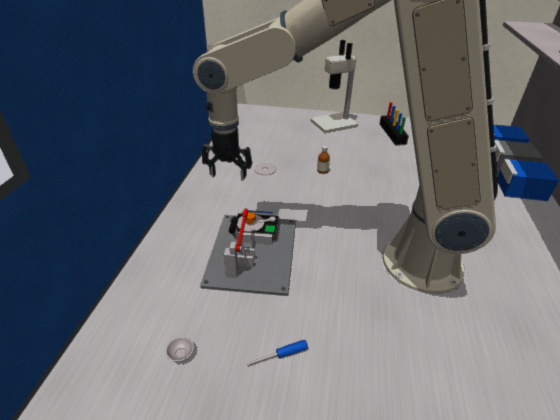

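The scene view shows the plate with drive (cap at 290,240), the red arm from about (368,209) leftwards, the black bar at about (350,211), and loose items well clear. The side view shows the plate at (205–297, 213–290). I'll fit the fixture pose.

```bash
cat >> h.py <<'E'
from scipy.optimize import least_squares
def model(q):
    x,y,th,c,cap,lv=q; C,S=np.cos(th),np.sin(th); W=lambda p:np.array([x+C*p[0]-S*p[1],y+S*p[0]+C*p[1],p[2]])
    a=0.25-lv
    return {"fixture":W((0,0,0)),"cap_top":W((.02,-.09,.086-cap)),"catch_hinge":W((.02,.115,.125)),
     "catch_tab":W((.02,.115-.13*np.cos(c),.125+.13*np.sin(c))),"lever_hinge":W((.01,.06,.035)),
     "handle":W((.01+.13*np.sin(a),.06,.035+.13*np.cos(a))),
     "c1":W((.13,.17,.015)),"c2":W((.13,-.17,.015)),"c3":W((-.13,.17,.015)),"c4":W((-.13,-.17,.015))}
def fit(obs,q0=(.55,0,0,.1,.002)):
    f=lambda q:np.concatenate([proj(p,model([*q,0])[k])-uv for p,k,uv in obs]+[[(q[3]-.1)*10,(q[4]-.002)*500]])
    r=least_squares(f,q0,loss="soft_l1",f_scale=2,x_scale=[.1,.1,.1,.1,.001]);return r.x,f(r.x)
E
python3 - <<'E'
from h import *
obs=[]
P={}
for n in ["scene","side","wrist"]:
    p=P[n]=eyes.capture(n)
    for k in ["fixture","cap_top","catch_hinge","catch_tab","lever_hinge","handle"]:
        for r in eyes.landmark_of(p,k)[:1]:
            if r["score"]>.4: obs.append((p,k,np.array(r["position"])))
cv2.imwrite("pics/wrist0.png",P["wrist"]["image"][...,::-1])
obs+=[(P["scene"],"c1",np.array([390,262])),(P["scene"],"c2",np.array([272,289])),(P["side"],"c1",np.array([204,287])),(P["side"],"c3",np.array([290,291]))]
q,res=fit(obs);print(np.round(q,4))
i=0
for p,k,uv in obs: print([n for n in P if P[n] is p][0],k,np.round(uv),np.round(res[i:i+2],1));i+=2
for k,v in model([*q,0]).items():print(k,np.round(v,4))
p=P["wrist"];print(-np.array(p["R"]).T@p["t"],p["R"],p["intrinsics"][0])
E
```

```text
[0.542  0.0577 0.0889 0.2041 0.0006]
scene fixture [316. 245.] [ 1.9 -1.2]
scene cap_top [291. 239.] [-0.4 -2. ]
scene catch_hinge [366. 210.] [-1.5  0.3]
scene catch_tab [320. 214.] [-0.2 -0.6]
scene lever_hinge [338. 236.] [ 1.8 -2.8]
scene handle [348. 210.] [2.6 1.2]
side fixture [252. 250.] [0.2 1.5]
side cap_top [250. 212.] [-0.7  2. ]
side catch_hinge [241. 245.] [-2.7  2.4]
side lever_hinge [243. 258.] [ 2.5 -1. ]
side handle [232. 227.] [ 1.  -1.7]
wrist fixture [205. 132.] [0.4 1.2]
wrist cap_top [220. 228.] [ 0.1 -1.1]
wrist catch_tab [190. 155.] [0.1 4.1]
wrist lever_hinge [198.  73.] [-0.1  1.4]
wrist handle [202.  44.] [-1.3 -0.6]
scene c1 [390 262] [4.7 0.2]
scene c2 [272 289] [1.  6.7]
side c1 [204 287] [-4.4 -1.9]
side c3 [290 291] [-1.8  1.4]
fixture [0.542  0.0577 0.    ]
cap_top [ 0.5699 -0.0302  0.0854]
catch_hinge [0.5517 0.174  0.125 ]
catch_tab [0.563  0.0472 0.1513]
lever_hinge [0.5466 0.1183 0.035 ]
handle [0.5787 0.1212 0.161 ]
c1 [0.6564 0.2385 0.015 ]
c2 [ 0.6866 -0.1001  0.015 ]
c3 [0.3974 0.2155 0.015 ]
c4 [ 0.4276 -0.1232  0.015 ]
[0.62454444 0.07838741 0.37358534] [[ 9.99999845e-01  5.57222679e-04  5.89052940e-06]
 [ 5.29226016e-04 -9.52960700e-01  3.03093425e-01]
 [ 1.74503973e-04 -3.03093375e-01 -9.52960847e-01]] [301.07872642   0.         273.59360728]
```

View pics/wrist0.png

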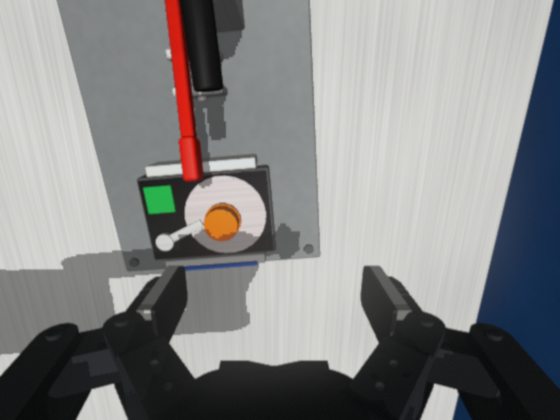

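Emit:
apply_moves:
  plan:
    - [-1,-0.15,-0.275,0.1,0,0,0]
    - [-1,-0.15,-0.275,0.2,0,0,0]
    - [-1,-0.15,-0.275,0.2,0,0,0]
    - [-1,-0.15,-0.275,0.2,0,0,0]
    - [-1,-0.15,-0.275,0.2,0,0,0]
    - [-1,-0.15,-0.275,0.2,0,0,0]
  newtons: 60

```text
time_s: 2.75
ee_pos: [0.5712, -0.0296, 0.3658]
ee_rot: [[-0.0, 1.0, 0.002], [1.0, 0.0, -0.0], [-0.0, 0.002, -1.0]]
contact_force: [0.5, 0.1, -0.3]
finger_gap: 0.0001
grasp_force: 0.0
```

```bash
cat >> h.py <<'E'
def measure(extra=(),names=("scene","side","wrist")):
    obs=[];P={}
    for n in names:
        p=P[n]=eyes.capture(n)
        for k in ["fixture","cap_top","catch_hinge","catch_tab","lever_hinge","handle"]:
            for r in eyes.landmark_of(p,k)[:1]:
                if r["score"]>.4: obs.append((p,k,np.array(r["position"])))
    obs+=[(P[n],k,np.array(uv)) for n,k,uv in extra]
    q,res=fit(obs);i=0
    for p,k,uv in obs: print([n for n in P if P[n] is p][0],k,np.round(uv),np.round(res[i:i+2],1));i+=2
    print(np.round(q,4))
    for k,v in model([*q,0]).items():print(k,np.round(v,4))
    return P,q
E
python3 - <<'E'
from h import *
P,q=measure()
im=P["wrist"]["image"][...,::-1].copy()
for k,v in model([*q,0]).items():
    u=proj(P["wrist"],v); cv2.circle(im,tuple(int(a) for a in np.round(u)),3,(255,255,0),1)
cv2.imwrite("pics/w1.png",im); s=state();print(s["ee_pos"],s["ee_rot"],s["finger_gap"])
E
```

```text
scene fixture [317. 244.] [ 0.7 -0.2]
scene cap_top [336. 234.] [-45.9   2.8]
scene catch_hinge [368. 209.] [-3.3  0.8]
scene catch_tab [321. 217.] [-1.2 -1.7]
scene lever_hinge [340. 234.] [ 0.2 -0.1]
scene handle [350. 209.] [0.7 2.5]
side fixture [250. 254.] [ 2.5 -2. ]
side catch_hinge [238. 245.] [-0.4  2.5]
side catch_tab [246. 209.] [-0.6  5.3]
side lever_hinge [244. 258.] [ 2.3 -1.5]
wrist fixture [249. 105.] [-2.2  0.7]
wrist cap_top [273. 212.] [-0.1 -0.8]
wrist catch_tab [261. 119.] [ 0.7 -0.5]
wrist lever_hinge [246.  31.] [ 0.6 -0.2]
[ 0.5416  0.0579  0.0865  0.1662 -0.0017]
fixture [0.5416 0.0579 0.    ]
cap_top [ 0.5693 -0.03    0.0877]
catch_hinge [0.5516 0.1742 0.125 ]
catch_tab [0.5626 0.0465 0.1465]
lever_hinge [0.5464 0.1186 0.035 ]
handle [0.5784 0.1213 0.161 ]
c1 [0.6564 0.2385 0.015 ]
c2 [ 0.6858 -0.1002  0.015 ]
c3 [0.3974 0.2161 0.015 ]
c4 [ 0.4267 -0.1227  0.015 ]
[ 0.56998617 -0.03000425  0.36468916] [[-2.95376106e-05  9.99999999e-01 -3.03807902e-05]
 [ 1.00000000e+00  2.95379317e-05  1.05688478e-05]
 [ 1.05697452e-05 -3.03804780e-05 -9.99999999e-01]] -5.2100972612687176e-08
```

View pics/w1.png

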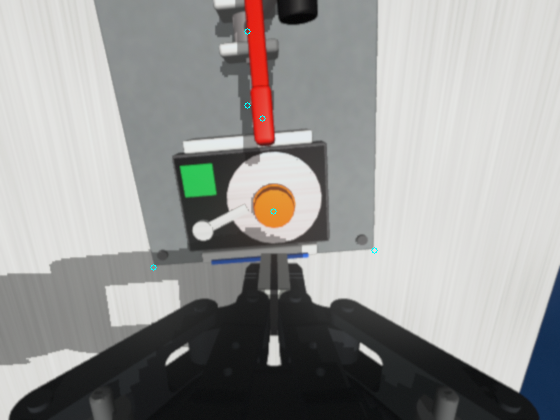

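The overlay fits: cap at (274,209), tab at (262,118), plate corners hit. Pressing the cap.

Emit:
apply_moves:
  plan:
    - [-1,0,0,0.2,0,0,0]
    - [-1,0,0,0.36,0,0,0]
    - [-1,0,0,0.46,0,0,0]
    - [-1,0,0,0.5,0,0,0]
    - [-1,0,0,0.52,0,0,0]
    - [-1,0,0,0.54,0,0,0]
    - [-1,0,0,0.56,0,0,0]
    - [-1,0,0,0.58,0,0,0]
    - [-1,0,0,0.59,0,0,0]
    - [-1,0,0,0.59,0,0,0]

```text
time_s: 4.8
ee_pos: [0.5704, -0.03, 0.2472]
ee_rot: [[0.0, 1.0, 0.002], [1.0, -0.0, -0.0], [-0.0, 0.002, -1.0]]
contact_force: [0.6, -0.8, 2.2]
finger_gap: -0.0001
grasp_force: 0.8
```

Emit:
apply_moves:
  plan:
    - [-1,0,0,0.01,0,0,0]
    - [-1,0,0,0.015,0,0,0]
    - [-1,0,0,0.015,0,0,0]

```text
time_s: 5.1
ee_pos: [0.5705, -0.03, 0.2453]
ee_rot: [[0.0, 1.0, 0.002], [1.0, -0.0, -0.0], [-0.0, 0.002, -1.0]]
contact_force: [-4.4, -0.1, 17.7]
finger_gap: 0.0
grasp_force: 9.3
```

Emit:
apply_moves:
  plan:
    - [-1,0,0,0.005,0,0,0]
    - [-1,0,0,0.008,0,0,0]
    - [-1,0,0,0.008,0,0,0]

```text
time_s: 5.4
ee_pos: [0.5706, -0.03, 0.2451]
ee_rot: [[-0.0, 1.0, 0.002], [1.0, 0.0, -0.0], [-0.0, 0.002, -1.0]]
contact_force: [-9.5, 0.6, 35.0]
finger_gap: -0.0001
grasp_force: 17.5
```

Cap hits its hard stop at tip z 72 mm with 35 N: fully home. Next, over the catch tab.

Emit:
apply_moves:
  plan:
    - [-1,0,0,-0.2,0,0,0]
    - [-1,0,0,-0.4,0,0,0]
    - [0,0,0,-0.59,0,0,0]
    - [0,0.1,-0.037,-0.59,0,0,-0.0138]
    - [0,0.38,-0.037,-0.59,0,0,-0.0138]
    - [0,0.38,-0.037,-0.59,0,0,-0.0138]
    - [0,0.38,-0.037,-0.59,0,0,-0.0138]
    - [0,0.38,-0.037,-0.59,0,0,-0.0138]

```text
time_s: 6.2
ee_pos: [0.5625, 0.0456, 0.3597]
ee_rot: [[-0.087, 0.996, -0.001], [0.996, 0.087, -0.0], [-0.0, -0.001, -1.0]]
contact_force: [0.0, 0.2, -0.1]
finger_gap: 0.0426
grasp_force: 0.0
```

```bash
python3 - <<'E'
from h import *
s=state();print(s["ee_pos"],s["ee_rot"],s["finger_gap"],s["contact_force"])
P,q=measure()
im=P["wrist"]["image"][...,::-1].copy()
for k,v in model([*q,0]).items():
    u=proj(P["wrist"],v); cv2.circle(im,tuple(int(a) for a in np.round(u)),3,(255,255,0),1)
cv2.imwrite("pics/w2.png",im)
E
```

```text
[0.56253285 0.0455993  0.35974872] [[-8.71138541e-02  9.96198188e-01 -5.88018385e-04]
 [ 9.96198275e-01  8.71135851e-02 -4.68589944e-04]
 [-4.15584064e-04 -6.26603577e-04 -9.99999717e-01]] 0.04262627165875758 [ 0.00889366  0.20790575 -0.11336493]
scene fixture [314. 242.] [3.6 1.7]
scene cap_top [291. 238.] [-1.3  0.2]
scene catch_hinge [365. 212.] [ 0.1 -1.6]
scene catch_tab [320. 216.] [-0.3 -1. ]
scene lever_hinge [339. 234.] [ 0.9 -0.2]
scene handle [350. 208.] [1.1 3.4]
side fixture [251. 253.] [ 1.6 -1.3]
side cap_top [251. 214.] [-0.9  1.1]
side catch_hinge [240. 246.] [-2.   1.1]
side catch_tab [246. 212.] [-0.7  1.9]
side lever_hinge [245. 257.] [ 0.4 -0.4]
side handle [232. 223.] [1.3 1.7]
wrist fixture [258. 175.] [-1.8  2. ]
wrist cap_top [275. 284.] [-0.6  3.6]
wrist catch_hinge [277.  25.] [-1.5  1.5]
wrist catch_tab [275. 240.] [-0.4  0.1]
wrist lever_hinge [261. 122.] [ 3.2 -1.7]
wrist handle [316. 126.] [ 1.2 -1.6]
[0.542  0.0577 0.0839 0.1726 0.0064]
fixture [0.542  0.0577 0.    ]
cap_top [ 0.5694 -0.0303  0.0796]
catch_hinge [0.5523 0.174  0.125 ]
catch_tab [0.563  0.0464 0.1473]
lever_hinge [0.5469 0.1184 0.035 ]
handle [0.579  0.1211 0.161 ]
c1 [0.6573 0.238  0.015 ]
c2 [ 0.6858 -0.1008  0.015 ]
c3 [0.3982 0.2162 0.015 ]
c4 [ 0.4267 -0.1226  0.015 ]
```

View pics/w2.png

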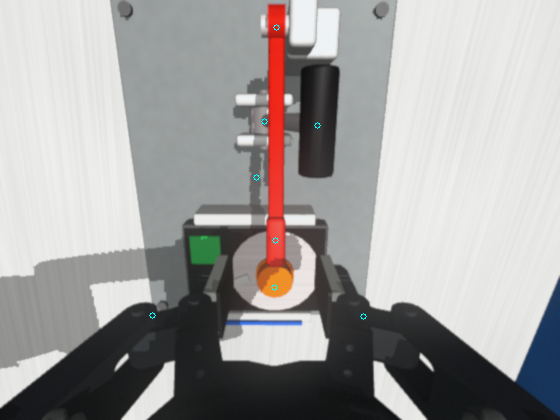

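Tab (275,240) is midway between the fingers; the model overlay agrees. Descend and grip.

Emit:
apply_moves:
  plan:
    - [0,0,0,0.2,0,0,0]
    - [0,0,0,0.285,0,0,0]
    - [-1,0,0,0.285,0,0,0]
    - [-1,0,0,0.285,0,0,0]
    - [-1,0,0,0.285,0,0,0]
    - [-1,0,0,0.285,0,0,0]
    - [-1,0,0,0.285,0,0,0]
  newtons: 30

```text
time_s: 7.95
ee_pos: [0.5632, 0.0461, 0.3041]
ee_rot: [[-0.087, 0.996, 0.002], [0.996, 0.087, 0.0], [0.0, 0.002, -1.0]]
contact_force: [3.3, 0.9, -1.5]
finger_gap: 0.0113
grasp_force: 35.3
```

```bash
python3 - <<'E'
from h import *
h=np.array([.5522,.174,.125]);q=(.542,.0577,.084);
s=state();print(s["ee_pos"],s["finger_gap"])
T0=s["ee_pos"];R=s["ee_rot"]
r0=R.T@(T0+R@[0,0,.155]-h); print(r0)   # tool frame: x ~fixture y, z down
rad=np.hypot(r0[0],r0[2]);c0=np.arctan2(-r0[2],-r0[0]);print(rad,c0)
for c in np.linspace(c0,2.55,19)[1:]:
    print(round(c,2),np.round((np.array([-rad*np.cos(c)-r0[0],0,-rad*np.sin(c)-r0[2]]))/.2,3))
E
```

```text
[0.56319385 0.04612364 0.30411113] 0.011306476315333894
[-0.12833873  0.00031525 -0.02411755]
0.13058516627139335 0.18575468635060624
0.32 [ 0.021  0.    -0.083]
0.45 [ 0.053  0.    -0.163]
0.58 [ 0.095  0.    -0.237]
0.71 [ 0.147  0.    -0.306]
0.84 [ 0.207  0.    -0.367]
0.97 [ 0.275  0.    -0.419]
1.11 [ 0.349  0.    -0.463]
1.24 [ 0.427  0.    -0.496]
1.37 [ 0.51   0.    -0.519]
1.5 [ 0.595  0.    -0.531]
1.63 [ 0.681  0.    -0.531]
1.76 [ 0.766  0.    -0.52 ]
1.89 [ 0.849  0.    -0.499]
2.02 [ 0.928  0.    -0.466]
2.16 [ 1.002  0.    -0.424]
2.29 [ 1.071  0.    -0.372]
2.42 [ 1.131  0.    -0.311]
2.55 [ 1.184  0.    -0.244]
```

Emit:
apply_moves:
  plan:
    - [-1,0.021,0,-0.083,0,0,0]
    - [-1,0.053,0,-0.163,0,0,0]
    - [-1,0.095,0,-0.237,0,0,0]
    - [-1,0.147,0,-0.306,0,0,0]
    - [-1,0.207,0,-0.367,0,0,0]
    - [-1,0.275,0,-0.419,0,0,0]
    - [-1,0.349,0,-0.463,0,0,0]
    - [-1,0.427,0,-0.496,0,0,0]
    - [-1,0.51,0,-0.519,0,0,0]
    - [-1,0.595,0,-0.531,0,0,0]
    - [-1,0.595,0,-0.531,0,0,0]
  newtons: 25

```text
time_s: 9.05
ee_pos: [0.5528, 0.1659, 0.4108]
ee_rot: [[-0.088, 0.996, 0.003], [0.996, 0.088, 0.001], [0.0, 0.004, -1.0]]
contact_force: [4.4, 0.4, 4.1]
finger_gap: 0.0115
grasp_force: 35.4
```

Emit:
apply_moves:
  plan:
    - [-1,0.086,0,0,0,0,0]
    - [-1,0.171,0,0.011,0,0,0]
    - [-1,0.254,0,0.032,0,0,0]
    - [-1,0.333,0,0.065,0,0,0]
    - [-1,0.407,0,0.107,0,0,0]
    - [-1,0.476,0,0.159,0,0,0]
    - [-1,0.536,0,0.22,0,0,0]
    - [-1,0.56,0,0.25,0,0,0]
    - [-1,0.575,0,0.268,0,0,0]
    - [-1,0.575,0,0.268,0,0,0]

```text
time_s: 10.05
ee_pos: [0.5432, 0.28, 0.3568]
ee_rot: [[-0.087, 0.996, 0.004], [0.996, 0.087, 0.002], [0.002, 0.004, -1.0]]
contact_force: [5.3, 3.6, 3.6]
finger_gap: 0.0113
grasp_force: 42.2
```

Emit:
apply_moves:
  plan:
    - [-1,0.012,0,0.016,0,0,0]
    - [-1,0.018,0,0.024,0,0,0]
    - [-1,0.018,0,0.024,0,0,0]

```text
time_s: 10.35
ee_pos: [0.543, 0.2832, 0.3522]
ee_rot: [[-0.087, 0.996, 0.004], [0.996, 0.087, 0.002], [0.001, 0.004, -1.0]]
contact_force: [4.2, 2.8, 3.6]
finger_gap: 0.0118
grasp_force: 42.6
```

```bash
python3 - <<'E'
from h import *
h=np.array([.5522,.174,.125]);s=state();R=s["ee_rot"];r=R.T@(s["ee_pos"]+R@[0,0,.155]-h)
print(np.arctan2(-r[2],-r[0]),np.hypot(r[0],r[2]),r,s["contact_force"])
p=eyes.capture("side");a=p["image"][120:320,130:350,::-1];b=eyes.capture("wrist")["image"][...,::-1]
cv2.imwrite("pics/s3.png",np.hstack([cv2.resize(a,(440,400)),cv2.resize(b,(360,270))[:270] if 0 else cv2.copyMakeBorder(cv2.resize(b,(360,270)),0,130,0,0,0)]))
E
```

```text
2.5610806127146786 0.13140438568729984 [ 0.10987797  0.00111664 -0.07206902] [4.18562532 2.81811439 3.57999304]
```

View pics/s3.png

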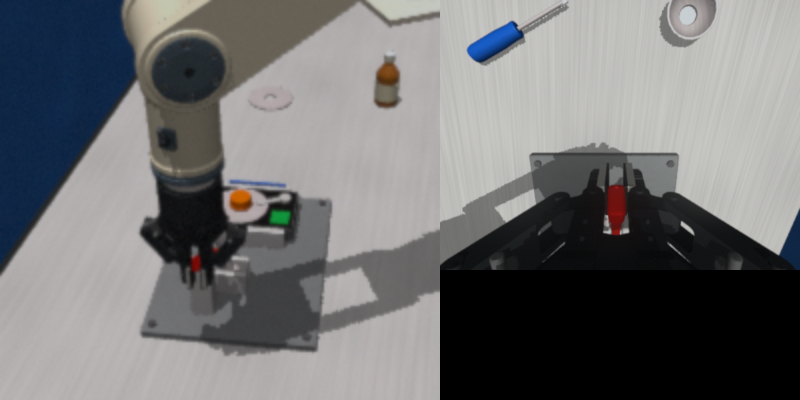

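Emit:
apply_moves:
  plan:
    - [-1,0.01,0,0.016,0,0,0]
    - [-1,0.02,0,0.032,0,0,0]
    - [-1,0.02,0,0.032,0,0,0]

```text
time_s: 10.75
ee_pos: [0.5427, 0.2867, 0.3466]
ee_rot: [[-0.087, 0.996, 0.004], [0.996, 0.087, 0.001], [0.001, 0.004, -1.0]]
contact_force: [3.2, -1.5, 10.9]
finger_gap: 0.0115
grasp_force: 43.4
```

Emit:
apply_moves:
  plan:
    - [0,0,0,0,0,0,0]
    - [0,0,0,0,0,0,0]
    - [0,0,0,0,0,0,0]
    - [0,0,0,-0.2,0,0,0]
    - [0,-0.2,0,-0.4,0,0,0]
    - [0,-0.45,0,-0.4,0,0,0]
    - [0,-0.65,0,-0.4,0,0,0]
    - [0,-0.8,0,-0.35,0,0,0]
    - [0,-0.8,0,-0.35,0,0,0]
    - [0,-0.8,0,-0.35,0,0,0]

```text
time_s: 11.75
ee_pos: [0.5554, 0.1269, 0.4142]
ee_rot: [[-0.085, 0.996, -0.001], [0.996, 0.085, 0.0], [0.0, -0.001, -1.0]]
contact_force: [0.4, 0.2, 0.2]
finger_gap: 0.0425
grasp_force: 0.0
```

```bash
python3 - <<'E'
from h import *
s=state();print(s["ee_pos"],s["ee_rot"],s["finger_gap"])
q=[.542,.0577,.0845,2.5,.014,0];m=model(q)
out=[]
for n in ["side","scene","wrist"]:
    p=eyes.capture(n);im=p["image"][...,::-1].copy()
    for k in ["cap_top","catch_hinge","catch_tab","handle","lever_hinge"]:
        u=proj(p,m[k]);print(n,k,np.round(u),[(np.round(r["position"]),round(r["score"],2)) for r in eyes.landmark_of(p,k)[:1]])
    out.append(cv2.resize(im[150:310,170:400] if n=="side" else im[150:300,240:455],(400,280)) if n!="wrist" else cv2.resize(im,(373,280)))
b=np.zeros((560,800,3),np.uint8);b[:280,:400]=out[0];b[:280,400:]=out[1];b[280:,:373]=out[2];cv2.imwrite("pics/m4.png",b)
E
```

```text
[0.5554205  0.12687618 0.41419524] [[-8.48395128e-02  9.96394131e-01 -9.96560262e-04]
 [ 9.96394576e-01  8.48397923e-02  2.41539754e-04]
 [ 3.25216759e-04 -9.72475124e-04 -9.99999474e-01]] 0.04253555564125819
side cap_top [250. 217.] [(array([248., 213.]), 0.52)]
side catch_hinge [238. 248.] [(array([240., 246.]), 0.8)]
side catch_tab [229. 253.] [(array([230., 250.]), 0.6)]
side handle [233. 225.] [(array([235., 224.]), 0.72)]
side lever_hinge [246. 257.] [(array([246., 258.]), 0.61)]
scene cap_top [290. 240.] [(array([291., 237.]), 0.65)]
scene catch_hinge [365. 210.] [(array([369., 210.]), 0.83)]
scene catch_tab [407. 181.] []
scene handle [351. 211.] [(array([352., 206.]), 0.68)]
scene lever_hinge [340. 234.] [(array([337., 234.]), 0.75)]
wrist cap_top [274. 318.] []
wrist catch_hinge [275. 154.] [(array([277., 156.]), 0.7)]
wrist catch_tab [276. -37.] []
wrist handle [303. 230.] [(array([302., 228.]), 0.62)]
wrist lever_hinge [266. 192.] [(array([266., 189.]), 0.86)]
```

View pics/m4.png

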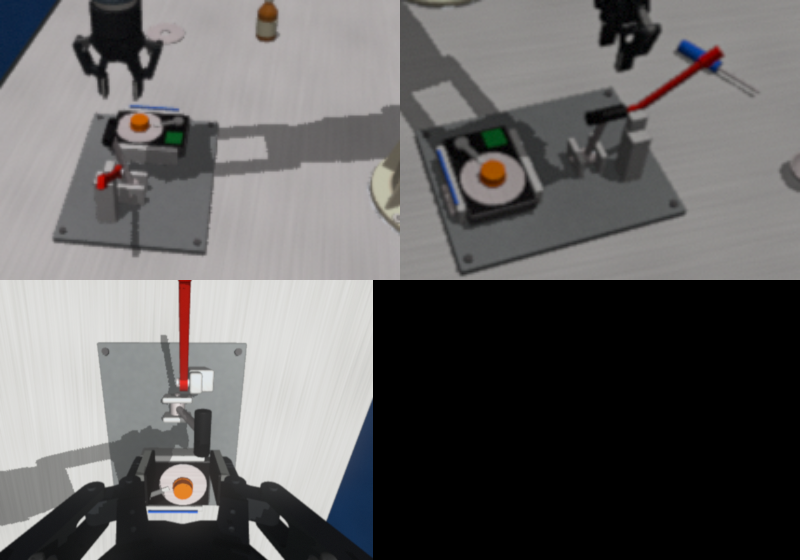

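Views confirm: cap seated, catch arm over to the left with its tab near (407,180) in the scene image as predicted for 2.5 rad, bar at (302,228) in the wrist image. Now grip the bar.

Emit:
apply_moves:
  plan:
    - [0.2,-0.039,0.115,0,0,0,0]
    - [0.2,-0.039,0.115,0.1,0,0,0]
    - [0.2,-0.039,0.115,0.25,0,0,0]
    - [0.2,-0.039,0.115,0.38,0,0,0]
    - [0.2,-0.039,0.115,0.45,0,0,0]
    - [0.2,-0.039,0.115,0.45,0,0,0]
    - [-1,-0.039,0.115,0.45,0,0,0]
    - [-1,-0.039,0.115,0.45,0,0,0]
    - [-1,-0.039,0.115,0.45,0,0,0]
    - [-1,-0.039,0.115,0.45,0,0,0]
  newtons: 40

```text
time_s: 13.65
ee_pos: [0.5795, 0.1216, 0.3261]
ee_rot: [[-0.087, 0.996, 0.002], [0.996, 0.087, 0.0], [0.0, 0.002, -1.0]]
contact_force: [-2.0, -0.1, 6.7]
finger_gap: 0.0183
grasp_force: 39.2
```

```bash
python3 - <<'E'
from h import *
s=state();print(s["ee_pos"],s["ee_rot"][:,2],s["finger_gap"],s["contact_force"])
T=s["ee_pos"];R=s["ee_rot"]
q=[.542,.0577,.0845,2.5,.014]
b0=model([*q,0])["handle"]; d=R.T@(b0-T);print("bar in tool",d)
# tool aligned: tilt goes 0 -> -0.5 about tool x as lever goes 0->0.75+
for l in [.07,.15,.23,.31,.39,.47,.55,.63,.7,.75,.78,.82]:
    t=-.5*min(l/.75,1); b=model([*q,l])["handle"]
    db=R.T@(b-b0); db[0]=0
    Rx=cv2.Rodrigues(np.array([t,0,0]))[0]
    print(l,np.round((db+d-Rx@d)/.2,3),round(t/2/np.pi,4))
E
```

```text
[0.57950962 0.12161508 0.32607965] [ 2.16512396e-03  4.98205189e-04 -9.99997532e-01] 0.018273581635273588 [-1.96439275 -0.07897826  6.70505213]
bar in tool [-0.00057094 -0.00097207  0.16511912]
0.07 [ 0.    -0.083 -0.009] -0.0074
0.15 [ 0.    -0.178 -0.014] -0.0159
0.23 [ 0.    -0.274 -0.011] -0.0244
0.31 [ 0.    -0.369 -0.003] -0.0329
0.39 [ 0.    -0.464  0.012] -0.0414
0.47 [ 0.    -0.557  0.033] -0.0499
0.55 [ 0.    -0.649  0.061] -0.0584
0.63 [ 0.    -0.739  0.095] -0.0668
0.7 [ 0.    -0.816  0.13 ] -0.0743
0.75 [ 0.    -0.869  0.157] -0.0796
0.78 [ 0.    -0.886  0.167] -0.0796
0.82 [ 0.    -0.908  0.18 ] -0.0796
```

Emit:
apply_moves:
  plan:
    - [-1,0,-0.083,-0.009,-0.0074,0,0]
    - [-1,0,-0.178,-0.014,-0.0159,0,0]
    - [-1,0,-0.274,-0.011,-0.0244,0,0]
    - [-1,0,-0.369,-0.003,-0.0329,0,0]
    - [-1,0,-0.464,0.012,-0.0414,0,0]
    - [-1,0,-0.557,0.033,-0.0499,0,0]
    - [-1,0,-0.649,0.061,-0.0584,0,0]
    - [-1,0,-0.739,0.095,-0.0668,0,0]
    - [-1,0,-0.816,0.13,-0.0743,0,0]
    - [-1,0,-0.85,0.147,-0.078,0,0]
    - [-1,0,-0.869,0.157,-0.0796,0,0]
    - [-1,0,-0.869,0.157,-0.0796,0,0]
  newtons: 50

```text
time_s: 14.85
ee_pos: [0.4087, 0.1073, 0.2964]
ee_rot: [[-0.089, 0.869, 0.487], [0.996, 0.077, 0.045], [0.002, 0.489, -0.872]]
contact_force: [5.0, -4.6, 14.5]
finger_gap: 0.0181
grasp_force: 51.4
```

Emit:
apply_moves:
  plan:
    - [-1,0,-0.01,0,0,0,0]
    - [-1,0,-0.02,0,0,0,0]
    - [-1,0,-0.02,0,0,0,0]

```text
time_s: 15.15
ee_pos: [0.4062, 0.1074, 0.2952]
ee_rot: [[-0.087, 0.868, 0.489], [0.996, 0.074, 0.046], [0.004, 0.491, -0.871]]
contact_force: [4.0, -1.3, 18.0]
finger_gap: 0.0178
grasp_force: 51.7
```

```bash
cat > chk.py <<'E'
from h import *
s=state();T=s["ee_pos"];R=s["ee_rot"]
print(T,s["contact_force"],"tool F",R.T@s["contact_force"],s["finger_gap"],s["grasp_force"])
q=[.542,.0577,.0845,2.5,.014]
b=T+R@[-.0006,-.001,.165]
h=model([*q,0])["lever_hinge"];C,S=np.cos(.0845),np.sin(.0845);v=b-h
print("lever est",.25-np.arctan2(v[0]*C+v[1]*S,v[2]),"r",np.hypot(v[0]*C+v[1]*S,v[2]))
E
python3 chk.py
```

```text
[0.40616078 0.10741397 0.29516737] [ 3.99945914 -1.26822245 18.01888228] tool F [ -1.53910064  12.22315657 -13.8025285 ] 0.01777702516216425 51.733898520469666
lever est 0.7346149812769636 r 0.13100906767708292
```

Emit:
apply_moves:
  plan:
    - [-1,0,-0.01,0,0,0,0]
    - [-1,0,-0.02,0,0,0,0]
    - [-1,0,-0.02,0,0,0,0]

```text
time_s: 15.45
ee_pos: [0.4035, 0.107, 0.2939]
ee_rot: [[-0.088, 0.867, 0.49], [0.996, 0.075, 0.046], [0.003, 0.492, -0.87]]
contact_force: [6.5, -7.5, 22.8]
finger_gap: 0.018
grasp_force: 51.7
```

```bash
python3 chk.py
```

```text
[0.40345709 0.1070065  0.29387411] [ 6.53475781 -7.45138934 22.80143868] tool F [ -7.92706625  16.33125573 -16.98774781] 0.01802336592855611 51.68180465698242
lever est 0.7555814372308101 r 0.13117077769640675
```

Emit:
apply_moves:
  plan:
    - [-1,0,-0.01,-0.003,0,0,0]
    - [-1,0,-0.02,-0.006,0,0,0]
    - [-1,0,-0.02,-0.006,0,0,0]

```text
time_s: 15.75
ee_pos: [0.4019, 0.1071, 0.2936]
ee_rot: [[-0.088, 0.866, 0.493], [0.996, 0.074, 0.048], [0.005, 0.495, -0.869]]
contact_force: [34.0, -9.7, -1.9]
finger_gap: 0.0178
grasp_force: 51.0
```

```bash
python3 chk.py
```

```text
[0.40191427 0.10709761 0.29364186] [33.95392076 -9.69621769 -1.87995522] tool F [-12.64469318  27.7404193   17.91648614] 0.01778836733530127 50.962300300598145
lever est 0.7620784564823133 r 0.13171439260294196
```

Emit:
apply_moves:
  plan:
    - [-1,-0.004,-0.004,0.003,0,0,0]
    - [-1,-0.004,-0.004,0.003,0,0,0]
    - [-1,-0.004,-0.004,0.003,0,0,0]
    - [-1,-0.004,-0.004,0.003,0,0,0]

```text
time_s: 16.15
ee_pos: [0.4018, 0.1067, 0.2934]
ee_rot: [[-0.088, 0.864, 0.495], [0.996, 0.074, 0.049], [0.006, 0.497, -0.868]]
contact_force: [26.2, -4.9, 9.8]
finger_gap: 0.0177
grasp_force: 52.5
```

```bash
python3 chk.py; python3 - <<'E'
from h import *
q=[.542,.0577,.0845,2.5,.014,.75];m=model(q);out=[]
for n in ["side","scene","wrist"]:
    p=eyes.capture(n);im=p["image"][...,::-1].copy()
    for k in ["cap_top","catch_tab","handle"]:
        print(n,k,np.round(proj(p,m[k])),[(np.round(r["position"]),round(r["score"],2)) for r in eyes.landmark_of(p,k)[:1]])
    out.append(cv2.resize(im[150:310,170:400] if n=="side" else im[150:300,240:455],(400,280)) if n!="wrist" else cv2.resize(im,(373,280)))
b=np.zeros((560,800,3),np.uint8);b[:280,:400]=out[0];b[:280,400:]=out[1];b[280:,:373]=out[2];cv2.imwrite("pics/m5.png",b)
E
```

```text
[0.40176456 0.10674126 0.29335771] [26.16424769 -4.90262802  9.76173326] tool F [-7.13375576 27.11186033  4.23693441] 0.017684076564930352 52.487332820892334
lever est 0.7617318148616329 r 0.13155559587259533
side cap_top [250. 217.] [(array([251., 212.]), 0.4)]
side catch_tab [229. 253.] []
side handle [265. 230.] [(array([266., 231.]), 0.57)]
scene cap_top [290. 240.] [(array([126., 296.]), 0.72)]
scene catch_tab [407. 181.] [(array([409., 182.]), 0.74)]
scene handle [336. 189.] [(array([336., 186.]), 0.75)]
wrist cap_top [299. 362.] [(array([300., 360.]), 0.72)]
wrist catch_tab [ 556. -143.] []
wrist handle [275. 280.] [(array([275., 279.]), 0.84)]
```

View pics/m5.png

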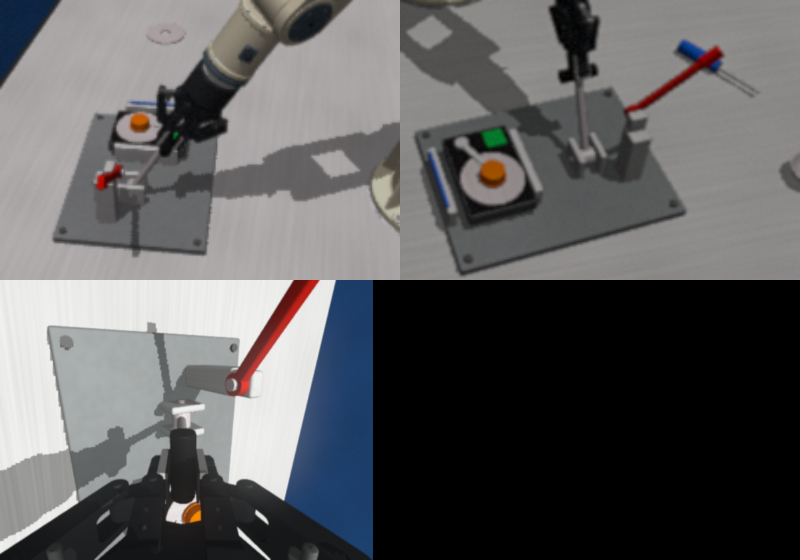

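The lever is at its stop (27 N held against a 10.5 N spring), the blue jaw stands open, the catch tab is at (409,182) in the scene image and the cap is down.

```bash
python3 -c "
from rig import robot;print(robot.close_job())"
```

```text
the job is handed in; nothing more can be done
None
```

The job is handed in at about 16 s of the 56 s limit: I pressed the cap home, flipped the catch to its far stop, and the gripper is holding the lever fully pulled with the jaws open; the loose things were left alone.

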